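# Sort tyre-clamp jaw pads by drag on the slip-test plate

### The arm

A 6-joint arm with a two-finger parallel gripper is mounted at the origin on the work surface. World frame = base frame: x ahead of the robot, y to its left, z up, the work surface at z = 0. Lengths are in m, angles in rad, forces in N, time in s.
With the tool pointing down it reaches from about 0.3 to 0.825 m from the base axis. Payload 5.4 kg.
Tool frame: the origin (TCP) lies between the finger pads; the fingertips stand 8 mm ahead of it and the grasp point (between the pads) lies 11 mm behind it; z points along the fingers, y is the direction in which the jaws open and shut (so a half turn about z gives the same grasp; the last joint's range is limited). The gripper opens to 92 mm and grips with 3 to 60 N. Pads are 20 mm wide; open, the fingers measure 128 mm over their backs; the gripper's body (75 mm by 189 mm) begins 69 mm behind the grasp point.
Start: joints at [-1.436, 0.158, 1.597, -0, 1.386, -0.21], TCP at [0.194, -0.541, 0.223] pointing down, gripper open.
Joint ranges: [-2.91, 2.91], [-0.94, 2.29], [0.18, 2.7], [-1.29, 4.43], [0.17, 2.64], [-3, 3]. Speed limits (rad/s): [2.57, 2.57, 3.14, 3.14, 3.14, 3.14].

### API

Orientations are given as a rotation vector (axis times angle).
In Python, from bench import env, vision gives the robot as it stands.
- The arm moves only by the tool play_rows, never from a script. Its argument "commands" is a list of rows, each an object with "gripper": the gripper's target within -1 to 1 (fully open at 1, half-way at 0, shut at -1); "translation": the shift along the world's x, y, z in m, a list of three; "twist": the turn about the world's z in rad. A call has 1 to 10 rows; each row is the pose to reach, as a shift and turn from the pose commanded when the call began; what a row does not reach only later rows make up. A row lasts 1/8 s, in which the tool goes at most 62.5 mm and 10.7 degrees, less where a joint would pass 70% of its speed; a pose out of reach is approached as far as the arm can. A call with a gripper value outside its range is refused whole. The fingers move at their own pace and stop on an object; "grip_force" is the grip in N (left out, the last holds). Time passes only in rows, so rows that repeat a pose let the fingers close. It gives the time, the measured TCP pose, the force and the opening at its end, in the units of the state.
- env.get_state(): the state, without advancing time (a new reading comes with each control period).
- vision.read_camera(name): name is "side" or "top" or "wrist"; returns the picture (384x512x3 uint8, blue, green, red); there is no depth.
- vision.camera_info(name): a dict with "fx", "fy", "cx", "cy" (pixels), "origin" and "orientation" of the camera in the world. Camera axes: x right, y down, z forward; pixel columns grow to the right and rows downward; lengths in m; the calibration is good to about 2 mm. A picture is of the moment at which its call begins: read the wrist's pose just before it. camera_info takes no time and is no camera call; for the wrist camera it gives the pose at the moment of the call.
- env.job_done(): hands the job in, once; it reports no verdict.
The state is a dict: "clock": time; "q": joint angles; "dq": joint speeds; "joint_efforts": joint torques, N m; "eef_pos": TCP position; "tcp_rot": TCP orientation; "wrist_force": force on the tool from outside, world axes, zero at the start; "wrist_torque": the same for the moment, N m; "finger_gap": finger opening in m.
Only numpy, scipy, OpenCV 4.12 (cv2) and the standard library are available. Lean on these libraries where they do the work, as an engineer would, in place of code of your own. Each camera call takes 0.05 s, during which the arm holds its last target.

### The job

Three look-alike jaw pads lie on the steel test plate: one sole is worn slick, one is half-worn, one is fresh and grippy. Without lifting or tipping any of them, drag them over the plate, feel under light pressure how hard each one drags, and slide the slickest into the red bay, the middle one into the yellow bay and the grippiest into the green bay, each centred in its lane, square and fully home against its stop. Press and push gently, let go of the pads at the end, and leave the other loose things where they are.

Things in the scene. Friction and masses are not known exactly. Their poses are not given: they have to be found in the camera images.
- pad_a_center (a point): one of three identical-looking sprung jaw pads, 60 mm long (x), 44 wide (y): blue cap with flat sides 9 to 35 mm above the plate, metal rib 16 wide and 6 high on top, 41 mm in all. Cap sinks up to 6 mm: 1 N to start, then 1 N per mm. Its black sole insert sits loose below, drops out if lifted. 0.45 kg, give or take 15 %. Point: cap centre, 20 mm above the plate; z up, x as the plate's. Name and place tell nothing of its sole
- pad_b_center (a point): one of three identical-looking sprung jaw pads, 60 mm long (x), 44 wide (y): blue cap with flat sides 9 to 35 mm above the plate, metal rib 16 wide and 6 high on top, 41 mm in all. Cap sinks up to 6 mm: 1 N to start, then 1 N per mm. Its black sole insert sits loose below, drops out if lifted. 0.45 kg, give or take 15 %. Point: cap centre, 20 mm above the plate; z up, x as the plate's. Name and place tell nothing of its sole
- pad_c_center (a point): one of three identical-looking sprung jaw pads, 60 mm long (x), 44 wide (y): blue cap with flat sides 9 to 35 mm above the plate, metal rib 16 wide and 6 high on top, 41 mm in all. Cap sinks up to 6 mm: 1 N to start, then 1 N per mm. Its black sole insert sits loose below, drops out if lifted. 0.45 kg, give or take 15 %. Point: cap centre, 20 mm above the plate; z up, x as the plate's. Name and place tell nothing of its sole
- bay_red_stop (a point): red bay: rigid fixed red stop block, 56 mm wide, 16 thick, 24 high, with a red lane 50 by 70 mm painted before it, no side walls. Point: middle of the stop's near face, at the plate's top; x points into the stop (the plate's x), y across. A pad that is home has its end on this face, centre 30 mm before it. Pushing with over 35 N spoils the pad. Three bays in a row, 125 mm apart, colours in any order
- bay_yellow_stop (a point): yellow bay: rigid fixed yellow stop block, 56 mm wide, 16 thick, 24 high, with a yellow lane 50 by 70 mm painted before it, no side walls. Point: middle of the stop's near face, at the plate's top; x points into the stop (the plate's x), y across. A pad that is home has its end on this face, centre 30 mm before it. Pushing with over 35 N spoils the pad. Three bays in a row, 125 mm apart, colours in any order
- bay_green_stop (a point): green bay: rigid fixed green stop block, 56 mm wide, 16 thick, 24 high, with a green lane 50 by 70 mm painted before it, no side walls. Point: middle of the stop's near face, at the plate's top; x points into the stop (the plate's x), y across. A pad that is home has its end on this face, centre 30 mm before it. Pushing with over 35 N spoils the pad. Three bays in a row, 125 mm apart, colours in any order
- plate: fixed steel plate, 360 (x, away from robot) by 480 by 12 mm; origin: centre of underside. Pads wait in a row near x = -100 mm, 125 mm apart; stop faces at x = +135; sideways room at x = 0. Drag / (weight + press) of a pad sliding on it: slick 0.15, half-worn 0.4, fresh 0.8, all up to 15 % higher or lower together. Over 25 N load ruins a sole
- lug_nut: loose dark wheel nut, 26 mm wide and 18 mm high, by the plate's +y edge; leave it; origin at its underside
- clip_weight: loose dark balancing weight, 14 by 32 by 9 mm, on the plate's near edge before the pads; leave it; origin at its underside
- valve_stem: loose upright black valve stem with brass tip, 18 mm wide and 42 mm high, by the plate's -y edge; leave it; origin at its underside
- paste_jar: loose jar with yellow cap, 80 mm wide, 90 mm high, on the bench left of the plate; leave it; origin at its underside
- wrench: loose steel wrench 200 mm long, on the bench right of the plate; leave it; origin at its underside
- brush: loose brush on the bench left of the plate; leave it; origin at its underside
- socket: loose steel wrench socket, 28 mm wide and 70 mm high, standing on the bench right of the plate; leave it; origin at its underside
Not all that is in view belongs to the job. Leave any orange look-alike of the part that bears pad_a_center alone. What is shaped like the part that bears pad_c_center but orange is not meant.

How it is judged:
By the outcome, as a careful person would: the job done as asked, in the order asked, and still so for the second after the job is handed in, with the robot touching nothing.
It also fails if it takes over 72 s, if anything falls off the work surface, if the arm or the gripper's body presses on something with over 40 N, if the wrist force passes 120 N, or if a joint passes its speed limit or range.

## Working session

There is one attempt and no reset: what is moved stays moved. The work goes in short steps, Python scripts to look and compute and a tool call to move; the robot and the scene stay as the last step left them, time stands still between calls to the robot, and variables do not carry over. Pictures are saved under pics/ and viewed, and the job is handed in when it is done.

Besides the shell and the picture viewer there is one more tool, called after "Emit:" as a command line: name --argument value ..., lists and objects as JSON in quotes. play_rows: Moves the arm, as the interface text tells. Its arguments: {"type":"object","properties":{"commands":{"type":"array"},"grip_force":{"type":"number"}},"required":["commands"]}

```bash
ls; mkdir -p pics; python3 - <<'E'
from bench import env, vision
import cv2
s=env.get_state(); print({k:s[k] for k in ('clock','eef_pos','tcp_rot','wrist_force','finger_gap')})
for n in ('top','side'):
    cv2.imwrite(f'pics/{n}0.png',vision.read_camera(n)); print(n,vision.camera_info(n))
E
```

```text
pics
{'clock': 0.0, 'eef_pos': array([ 0.1942473 , -0.54054413,  0.22160722]), 'tcp_rot': array([-3.09314916e+00, -5.38650178e-01, -8.38116021e-05]), 'wrist_force': array([ 0.70639968, -0.14857461,  0.86226723]), 'finger_gap': 0.09233813769181538}
top {'fx': 387.9357457120238, 'fy': 387.9357457120238, 'cx': 249.80407334353552, 'cy': 195.57293661069227, 'origin': array([ 0.39992595, -0.00226615,  1.14279606]), 'orientation': array([-2.16254111,  2.1810648 , -0.0855461 ])}
side {'fx': 453.4508545749095, 'fy': 453.4508545749095, 'cx': 249.99804964130723, 'cy': 198.94199718969475, 'origin': array([ 0.41555314, -1.36645913,  0.90905615]), 'orientation': array([-2.1297832 ,  0.0936064 , -0.03763411])}
```

View pics/top0.png

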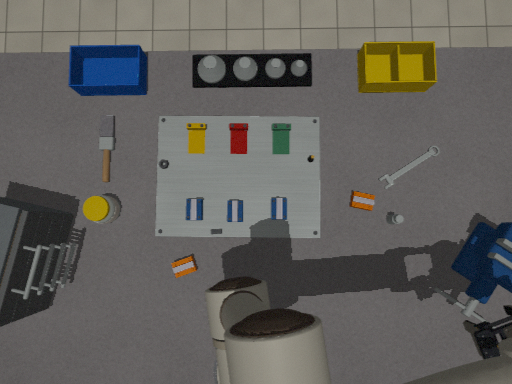

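View pics/side0.png

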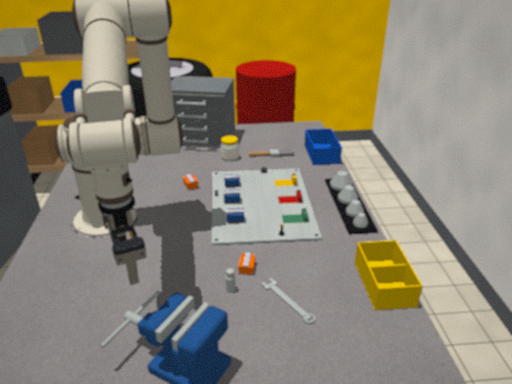

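```bash
cat > h.py <<'E'
import numpy as np, cv2
from scipy.spatial.transform import Rotation as R
from bench import env, vision
def ray(ci,uv):
    uv=np.atleast_2d(uv).astype(float)
    d=np.c_[(uv[:,0]-ci['cx'])/ci['fx'],(uv[:,1]-ci['cy'])/ci['fy'],np.ones(len(uv))]
    return d@R.from_rotvec(ci['orientation']).as_matrix().T
def onplane(ci,uv,z):
    d=ray(ci,uv); o=ci['origin']; return o+d*((z-o[2])/d[:,2])[:,None]
def tri(c1,u1,c2,u2):
    A=np.zeros((3,3));b=np.zeros(3)
    for c,u in((c1,u1),(c2,u2)):
        d=ray(c,u)[0];d/=np.linalg.norm(d);P=np.eye(3)-np.outer(d,d);A+=P;b+=P@c['origin']
    return np.linalg.solve(A,b)
def proj(ci,p):
    q=(np.atleast_2d(p)-ci['origin'])@R.from_rotvec(ci['orientation']).as_matrix()
    return np.c_[q[:,0]/q[:,2]*ci['fx']+ci['cx'],q[:,1]/q[:,2]*ci['fy']+ci['cy']]
RANGES=dict(blue=((100,120,40),(130,255,255)),red=((0,150,60),(6,255,255)),yellow=((20,150,80),(32,255,255)),green=((60,80,40),(90,255,255)))
def blobs(im,col,amin=30):
    h=cv2.cvtColor(im,cv2.COLOR_BGR2HSV); m=cv2.inRange(h,*map(np.array,RANGES[col]))
    if col=='red': m|=cv2.inRange(h,np.array((174,150,60)),np.array((180,255,255)))
    n,l,st,c=cv2.connectedComponentsWithStats(m)
    return m,[(tuple(c[i].round(1)),st[i].tolist()) for i in range(1,n) if st[i][4]>=amin]
E
python3 - <<'E'
from h import *
im=cv2.imread('pics/top0.png'); ct=vision.camera_info('top')
for c in RANGES:
    for b in blobs(im,c,20)[1]: print('top',c,b,onplane(ct,b[0],0.04).round(3)[0][:2])
print('corners',onplane(ct,[(158,117),(320,117),(320,237),(156,237)],0.012).round(3))
ims=cv2.imread('pics/side0.png')
for c in RANGES:
    for b in blobs(ims,c,20)[1]:
        print('side',c,b)
cv2.imwrite('pics/top0c.png',cv2.resize(im[105:285,145:385],None,fx=3.2,fy=3.2,interpolation=cv2.INTER_CUBIC))
E
```

```text
top blue ((np.float64(107.7), np.float64(69.7)), [69, 45, 78, 51, 3778]) [0.874 0.424]
top blue ((np.float64(199.1), np.float64(208.8)), [197, 199, 6, 21, 100]) [0.461 0.152]
top blue ((np.float64(273.5), np.float64(207.9)), [271, 198, 5, 21, 75]) [ 0.462 -0.059]
top blue ((np.float64(229.5), np.float64(211.0)), [228, 201, 4, 21, 75]) [0.454 0.066]
top blue ((np.float64(240.1), np.float64(211.3)), [238, 201, 5, 21, 94]) [0.453 0.036]
top blue ((np.float64(188.0), np.float64(208.8)), [187, 202, 3, 15, 42]) [0.461 0.184]
top blue ((np.float64(284.5), np.float64(209.5)), [283, 202, 4, 17, 63]) [ 0.457 -0.091]
top blue ((np.float64(484.7), np.float64(260.9)), [451, 222, 61, 82, 3010]) [ 0.308 -0.647]
top red ((np.float64(238.5), np.float64(138.8)), [230, 124, 18, 30, 471]) [0.663 0.039]
top yellow ((np.float64(396.5), np.float64(66.3)), [357, 41, 80, 52, 3807]) [ 0.874 -0.425]
top yellow ((np.float64(196.2), np.float64(137.7)), [187, 123, 19, 31, 490]) [0.667 0.162]
top yellow ((np.float64(95.6), np.float64(208.0)), [83, 196, 26, 25, 526]) [0.466 0.449]
top green ((np.float64(280.6), np.
[... 898 characters left out ...]
, 131, 19078])
side yellow ((np.float64(130.4), np.float64(38.4)), [126, 37, 10, 4, 36])
side yellow ((np.float64(132.2), np.float64(60.4)), [127, 58, 12, 7, 59])
side yellow ((np.float64(53.5), np.float64(71.9)), [20, 60, 62, 37, 1282])
side yellow ((np.float64(235.4), np.float64(115.5)), [234, 108, 3, 16, 30])
side yellow ((np.float64(49.7), np.float64(122.1)), [36, 119, 29, 8, 167])
side yellow ((np.float64(228.9), np.float64(139.3)), [221, 135, 17, 10, 134])
side yellow ((np.float64(286.1), np.float64(181.4)), [275, 175, 21, 11, 128])
side yellow ((np.float64(387.1), np.float64(275.0)), [355, 241, 67, 69, 3404])
side green ((np.float64(295.6), np.float64(217.6)), [283, 210, 25, 12, 164])
```

View pics/top0c.png

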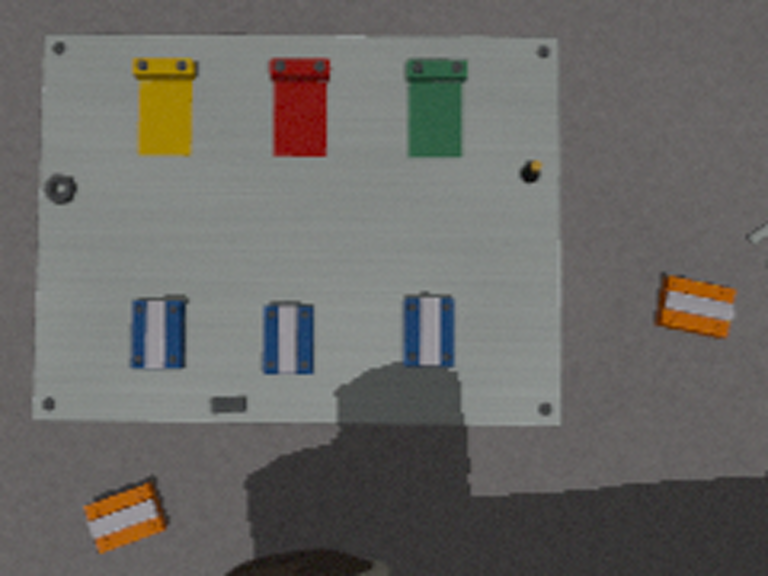

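```bash
python3 - <<'E'
from h import *
c=vision.camera_info('wrist');s=env.get_state();print(c)
Rt=R.from_rotvec(s['tcp_rot']); print(Rt.inv().apply(c['origin']-s['eef_pos']), (Rt.inv()*R.from_rotvec(c['orientation'])).as_matrix().round(3))
ct=vision.camera_info('top');cs=vision.camera_info('side')
print(tri(ct,(279,208.5),cs,(234.8,216)),tri(ct,(235,211),cs,(231.8,197)),tri(ct,(194,209),cs,(231.8,181)))
E
```

```text
{'fx': 328.9413028199326, 'fy': 328.9413028199326, 'cx': 250.03371273460567, 'cy': 192.05992114188018, 'origin': array([ 0.26930657, -0.513554  ,  0.38489613]), 'orientation': array([ 2.37539173, -1.66944873, -0.23961838])}
[ 0.07984011 -0.00035624 -0.16313134] [[ 0.    -0.961 -0.278]
 [ 1.     0.001 -0.001]
 [ 0.001 -0.278  0.961]]
[ 0.46042437 -0.07564975  0.02993851] [0.45527407 0.05074044 0.02889384] [0.46150703 0.16874745 0.02894133]
```

Emit:
play_rows --commands '[{"gripper":1,"translation":[0.02,0.04,0.06],"twist":-0.05},{"gripper":1,"translation":[0.04,0.08,0.1],"twist":-0.15},{"gripper":1,"translation":[0.06,0.13,0.14],"twist":-0.25},{"gripper":1,"translation":[0.08,0.18,0.16],"twist":-0.3},{"gripper":1,"translation":[0.11,0.23,0.16],"twist":-0.35},{"gripper":1,"translation":[0.14,0.28,0.16],"twist":-0.35},{"gripper":1,"translation":[0.17,0.34,0.16],"twist":-0.35},{"gripper":1,"translation":[0.2,0.39,0.16],"twist":-0.35},{"gripper":1,"translation":[0.22,0.44,0.16],"twist":-0.35},{"gripper":1,"translation":[0.24,0.5,0.16],"twist":-0.35}]'

```text
clock: 1.35
eef_pos: [0.4344, -0.0401, 0.3821]
tcp_rot: [-3.142, 0.009, 0.001]
wrist_force: [0.2, -0.5, -0.3]
finger_gap: 0.0921
```

Emit:
play_rows --commands '[{"gripper":1,"translation":[0.04,0.04,0],"twist":0},{"gripper":1,"translation":[0.09,0.08,0],"twist":0},{"gripper":1,"translation":[0.13,0.08,0],"twist":0},{"gripper":1,"translation":[0.13,0.08,0],"twist":0}]'

```text
clock: 1.85
eef_pos: [0.565, 0.0386, 0.38]
tcp_rot: [-3.141, 0.006, 0.007]
wrist_force: [-0.7, -0.1, 0.1]
finger_gap: 0.0922
```

```bash
python3 - <<'E'
from h import *
import pickle
c=vision.camera_info('wrist');im=vision.read_camera('wrist');s=env.get_state();print(s['eef_pos'],s['clock'],s['q'],c['origin'])
pickle.dump((im,c),open('w1.pkl','wb'))
cv2.imwrite('pics/w1.png',cv2.resize(im,(768,576)))
E
```

```text
[0.56404498 0.03829189 0.38103903] 1.9 [-1.45834754e-01  8.41181165e-02  1.37049179e+00 -1.55446705e-04
  1.69033979e+00  1.42962931e+00] [0.64539651 0.03899993 0.54273545]
```

View pics/w1.png

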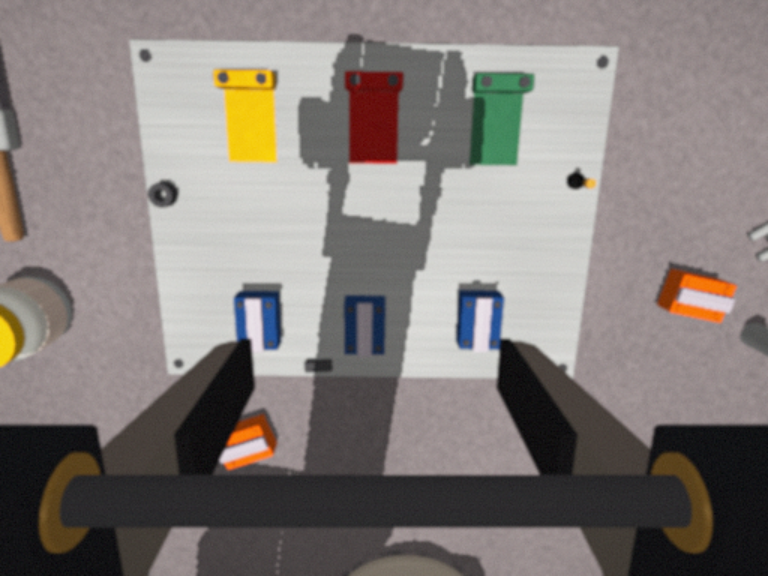

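```bash
cat > meas.py <<'E'
from h import *
def rect(m,ci,z,label,quiet=False):
    m=cv2.morphologyEx(m,cv2.MORPH_CLOSE,np.ones((3,3),np.uint8))
    cs,_=cv2.findContours(m,cv2.RETR_EXTERNAL,cv2.CHAIN_APPROX_NONE)
    out=[]
    for c in cs:
        if cv2.contourArea(c)<60: continue
        P=onplane(ci,c[:,0,:],z)[:,:2]
        (cx,cy),(w,h),a=cv2.minAreaRect((P*1000).astype(np.float32))
        a=(a+45)%90-45
        out.append((cx,cy,w,h,a,c[:,0,:].mean(0)))
        print(label,'c %.1f %.1f size %.1f %.1f ang %.2f'%(cx,cy,w,h,a),'px',c[:,0,:].mean(0).round(1))
    return out
def hsv(im): return cv2.cvtColor(im,cv2.COLOR_BGR2HSV)
E
python3 - <<'E'
from meas import *
import pickle
im,ci=pickle.load(open('w1.pkl','rb')); H=hsv(im)
# plate mask
m=cv2.inRange(H,(0,0,60),(180,40,255))
Hb=H.copy()
for n,r in dict(blue=((100,120,30),(130,255,255)),red=((0,150,50),(6,255,255)),yellow=((20,150,80),(32,255,255)),green=((60,80,40),(90,255,255))).items():
    mk=cv2.inRange(H,*r)
    mk[280:]=0
    if n!='blue': rect(mk,ci,0.012,n)
    else: rect(mk,ci,0.047,n)
for u,v in ((130,40),(618,46),(574,378),(168,374)): print('corner',onplane(ci,(u/1.5,v/1.5),0.012).round(4))
crop=im[185:245,145:345]; cv2.imwrite('pics/w1c.png',cv2.resize(crop,None,fx=4,fy=4,interpolation=cv2.INTER_CUBIC))
crop=im[25:115,120:370]; cv2.imwrite('pics/w1d.png',cv2.resize(crop,None,fx=3,fy=3,interpolation=cv2.INTER_CUBIC))
E
```

```text
blue c 457.9 52.8 size 40.8 63.4 ang -0.18 px [242.6 214.7]
blue c 463.5 166.4 size 46.2 63.1 ang -0.64 px [170.4 210. ]
blue c 464.4 -71.9 size 47.8 62.9 ang -0.17 px [320.2 211. ]
red c 669.5 42.0 size 55.5 86.7 ang -0.22 px [248.4  76.8]
yellow c 429.4 461.7 size 25.5 76.5 ang -12.34 px [  5.  223.8]
yellow c 671.4 170.7 size 59.0 86.6 ang -0.22 px [165.2  75.4]
green c 667.6 -87.9 size 58.1 86.8 ang -0.22 px [332.   77.2]
corner [[0.7426 0.279  0.012 ]]
corner [[ 0.7354 -0.1984  0.012 ]]
corner [[ 0.3773 -0.1948  0.012 ]]
corner [[0.3839 0.2857 0.012 ]]
```

View pics/w1c.png

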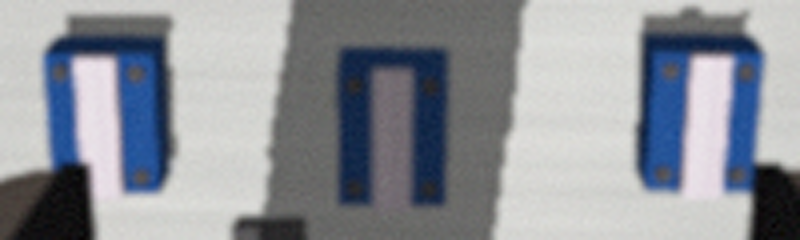

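View pics/w1d.png

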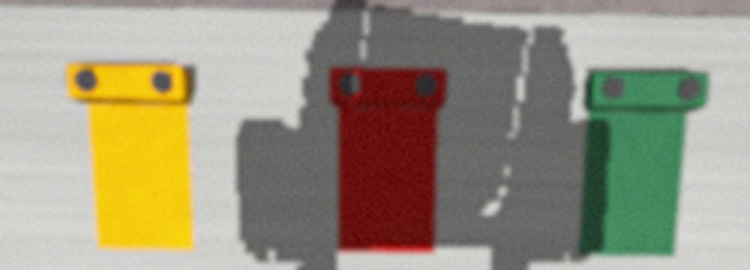

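```bash
cat >> meas.py <<'E'
def lane(mask,ci,r0,r1,z=0.012):
    L=[];Rr=[]
    for v in range(r0,r1):
        x=np.flatnonzero(mask[v])
        if len(x): L.append((x[0]-0.5,v)); Rr.append((x[-1]+0.5,v))
    out=[]
    for E in (L,Rr):
        P=onplane(ci,np.array(E),z)[:,:2]*1000
        k=np.polyfit(P[:,0],P[:,1],1); out.append(k)
    return out,P[:,0]
E
python3 - <<'E'
from meas import *
import pickle
im,ci=pickle.load(open('w1.pkl','rb')); H=hsv(im)
for n,r,c0,c1 in (('yellow',((18,120,60),(34,255,255)),140,200),('red',((0,150,50),(8,255,255)),220,275),('green',((60,80,30),(90,255,255)),305,365)):
    m=cv2.inRange(H,*r); m[:,:c0]=0; m[:,c1:]=0
    k,xs=lane(m,ci,63,104)
    for x in (600,640,690): print(n,x,[np.polyval(q,x).round(1) for q in k],'mid',np.mean([np.polyval(q,x) for q in k]).round(1), 'slope deg',np.degrees(np.mean(k,0)[0]).round(2))
    col=np.flatnonzero(m[:,(c0+c1)//2]); v=col.max()+.5
    print(' near end x',onplane(ci,((c0+c1)/2,v),0.012)[0][:2].round(4), 'far top', onplane(ci,((c0+c1)/2,col.min()-.5),0.036)[0][:2].round(4))
# pad rib: px from crop /4 + offset
def q(u,v): return (145+u/4-.4,185+v/4-.4)
for n,l,r,top,bot in (('L',(72,120),(96,122),(96,55),None),('M',(372,120),(411,120),(392,66),(388,204)),('R',(690,120),(730,120),(712,55),(702,197))):
    pass
for n,pts in dict(L=[(73,60),(117,60),(90,196),(123,196)],M=[(372,66),(412,66),(371,205),(411,205)],R=[(692,55),(733,55),(683,198),(724,198)]).items():
    print(n,[(onplane(ci,q(*p),0.053)[0][:2]*1000).round(1).tolist() for p in pts])
E
```

```text
yellow 600 [np.float64(193.1), np.float64(144.0)] mid 168.6 slope deg -1.1
yellow 640 [np.float64(192.5), np.float64(143.1)] mid 167.8 slope deg -1.1
yellow 690 [np.float64(191.7), np.float64(141.9)] mid 166.8 slope deg -1.1
 near end x [0.6273 0.1651] far top [0.7135 0.1532]
red 600 [np.float64(67.5), np.float64(19.0)] mid 43.2 slope deg -0.97
red 640 [np.float64(66.8), np.float64(18.4)] mid 42.6 slope deg -0.97
red 690 [np.float64(65.9), np.float64(17.6)] mid 41.7 slope deg -0.97
 near end x [0.6269 0.0439] far top [0.7104 0.0432]
green 600 [np.float64(-58.5), np.float64(-105.8)] mid -82.1 slope deg -1.0
green 640 [np.float64(-59.1), np.float64(-106.6)] mid -82.8 slope deg -1.0
green 690 [np.float64(-59.9), np.float64(-107.5)] mid -83.7 slope deg -1.0
 near end x [ 0.6249 -0.093 ] far top [ 0.7086 -0.0813]
L [[489.3, 176.6], [489.2, 159.4], [431.7, 174.3], [431.7, 161.0]]
M [[486.4, 59.8], [486.4, 44.1], [427.5, 61.0], [427.4, 44.9]]
R [[490.6, -65.1], [490.5, -81.1], [430.1, -64.8], [430.1, -81.3]]
```

Emit:
play_rows --commands '[{"gripper":1,"translation":[-0.04,0.01,-0.04],"twist":-0.012},{"gripper":1,"translation":[-0.08,0.014,-0.08],"twist":-0.012},{"gripper":1,"translation":[-0.107,0.014,-0.13],"twist":-0.012},{"gripper":1,"translation":[-0.107,0.014,-0.19],"twist":-0.012},{"gripper":1,"translation":[-0.107,0.014,-0.25],"twist":-0.012},{"gripper":1,"translation":[-0.107,0.014,-0.3],"twist":-0.012},{"gripper":1,"translation":[-0.107,0.014,-0.33],"twist":-0.012},{"gripper":1,"translation":[-0.107,0.014,-0.34],"twist":-0.012},{"gripper":1,"translation":[-0.107,0.014,-0.34],"twist":-0.012}]' --grip_force 10

```text
clock: 3.02
eef_pos: [0.4571, 0.0519, 0.0433]
tcp_rot: [3.141, -0.028, 0.001]
wrist_force: [0.3, 0.3, 0.7]
finger_gap: 0.0922
```

```bash
python3 - <<'E'
from h import *
im=vision.read_camera('wrist');s=env.get_state();print(s['eef_pos'],s['tcp_rot'],s['wrist_force'])
cv2.imwrite('pics/w2.png',im);cv2.imwrite('pics/s2.png',cv2.resize(vision.read_camera('side')[150:260,180:340],None,fx=4,fy=4))
E
```

```text
[0.45791998 0.05183735 0.04401283] [ 3.1411387  -0.0276244   0.00361245] [-0.46878395 -0.19285801  0.6174449 ]
```

View pics/w2.png

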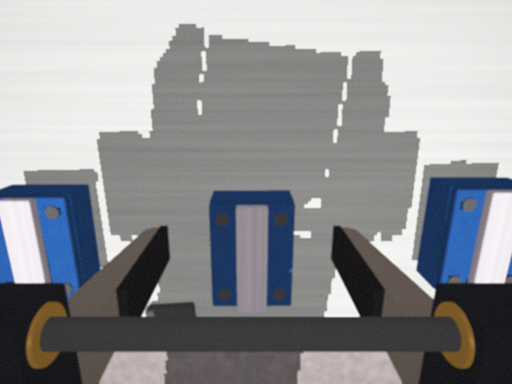

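View pics/s2.png

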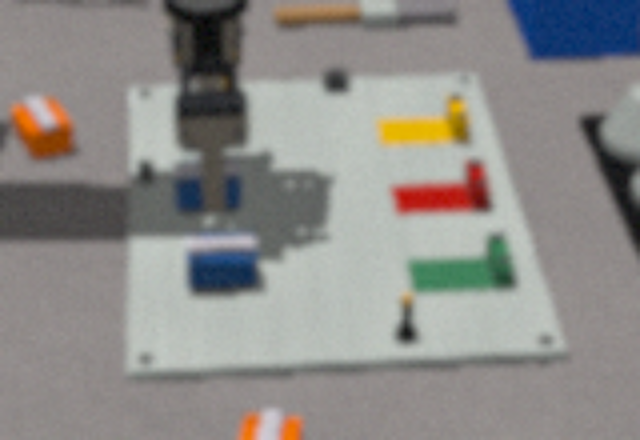

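Emit:
play_rows --commands '[{"gripper":1,"translation":[0,0,-0.008],"twist":0},{"gripper":1,"translation":[0,0,-0.013],"twist":0},{"gripper":-1,"translation":[0,0,-0.013],"twist":0},{"gripper":-1,"translation":[0,0,-0.013],"twist":0},{"gripper":-1,"translation":[0,0,-0.013],"twist":0},{"gripper":-1,"translation":[0,0,-0.013],"twist":0}]' --grip_force 12

```text
clock: 3.88
eef_pos: [0.4572, 0.0521, 0.0297]
tcp_rot: [3.141, -0.027, 0.0]
wrist_force: [0.7, -0.3, -0.0]
finger_gap: 0.0541
```

Emit:
play_rows --commands '[{"gripper":-1,"translation":[0,0,0],"twist":0},{"gripper":-1,"translation":[0,0,0],"twist":0},{"gripper":-1,"translation":[0,0,-0.003],"twist":0},{"gripper":-1,"translation":[0,0,-0.003],"twist":0}]' --grip_force 12

```text
clock: 4.38
eef_pos: [0.4573, 0.052, 0.0267]
tcp_rot: [3.141, -0.027, 0.0]
wrist_force: [-0.8, -1.1, 4.4]
finger_gap: 0.0441
```

Emit:
play_rows --commands '[{"gripper":-1,"translation":[0.005,0,0],"twist":0},{"gripper":-1,"translation":[0.01,0,0],"twist":0},{"gripper":-1,"translation":[0.015,0,0],"twist":0}]'

```text
clock: 4.75
eef_pos: [0.4721, 0.0523, 0.0265]
tcp_rot: [-3.141, 0.027, 0.001]
wrist_force: [-4.3, -0.6, 4.7]
finger_gap: 0.0441
```

Emit:
play_rows --commands '[{"gripper":-1,"translation":[0.005,0,0],"twist":0},{"gripper":-1,"translation":[0.01,0,0],"twist":0}]'

```text
clock: 5.0
eef_pos: [0.4824, 0.0522, 0.0265]
tcp_rot: [-3.141, 0.027, 0.0]
wrist_force: [-3.9, 0.2, 4.0]
finger_gap: 0.0441
```

Emit:
play_rows --commands '[{"gripper":-1,"translation":[0.005,0,0],"twist":0},{"gripper":-1,"translation":[0.01,0,0],"twist":0}]'

```text
clock: 5.25
eef_pos: [0.4924, 0.0521, 0.0266]
tcp_rot: [-3.141, 0.027, 0.0]
wrist_force: [-4.7, -0.2, 4.3]
finger_gap: 0.044
```

Emit:
play_rows --commands '[{"gripper":-1,"translation":[0.005,-0.001,0],"twist":0},{"gripper":-1,"translation":[0.01,-0.001,0],"twist":0}]'

```text
clock: 5.5
eef_pos: [0.5024, 0.0511, 0.0266]
tcp_rot: [3.141, -0.027, 0.0]
wrist_force: [-4.5, 0.8, 4.6]
finger_gap: 0.044
```

Emit:
play_rows --commands '[{"gripper":-1,"translation":[0.01,-0.001,0.001],"twist":0},{"gripper":-1,"translation":[0.01,-0.001,0.0025],"twist":0},{"gripper":-1,"translation":[0.01,-0.001,0.0025],"twist":0},{"gripper":1,"translation":[0.01,-0.001,0.0025],"twist":0},{"gripper":1,"translation":[0.01,-0.001,0.0025],"twist":0},{"gripper":1,"translation":[0.01,-0.001,0.0025],"twist":0},{"gripper":1,"translation":[0.01,-0.001,0.0025],"twist":0},{"gripper":1,"translation":[0.01,-0.001,0.03],"twist":0},{"gripper":1,"translation":[0.01,-0.001,0.08],"twist":0},{"gripper":1,"translation":[0.01,-0.001,0.08],"twist":0}]'

```text
clock: 6.75
eef_pos: [0.5155, 0.0497, 0.1109]
tcp_rot: [3.14, -0.027, 0.014]
wrist_force: [0.4, -0.8, -0.4]
finger_gap: 0.0916
```

```bash
python3 - <<'E'
from h import *
c=vision.camera_info('wrist');im=vision.read_camera('wrist');s=env.get_state();print(s['eef_pos'],s['tcp_rot'],s['wrist_force'],s['clock'])
cv2.imwrite('pics/w3.png',im)
E
```

```text
[0.51363001 0.04995091 0.10844197] [ 3.14089337 -0.02691482  0.00671626] [ 0.38888556  0.34881406 -0.19822915] 6.8
```

View pics/w3.png

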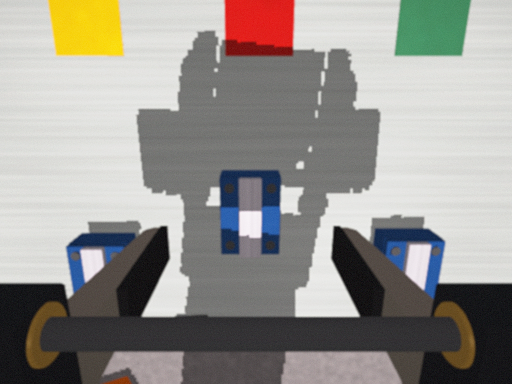

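Emit:
play_rows --commands '[{"gripper":1,"translation":[-0.025,-0.05,0],"twist":0},{"gripper":1,"translation":[-0.052,-0.1,0],"twist":0},{"gripper":1,"translation":[-0.052,-0.123,0],"twist":0},{"gripper":1,"translation":[-0.052,-0.123,-0.02],"twist":0},{"gripper":1,"translation":[-0.052,-0.123,-0.05],"twist":0},{"gripper":1,"translation":[-0.052,-0.123,-0.072],"twist":0},{"gripper":1,"translation":[-0.052,-0.123,-0.079],"twist":0},{"gripper":1,"translation":[-0.052,-0.123,-0.079],"twist":0}]'

```text
clock: 7.8
eef_pos: [0.4594, -0.0725, 0.0269]
tcp_rot: [-3.141, 0.027, 0.003]
wrist_force: [-0.3, 0.9, 0.3]
finger_gap: 0.0917
```

```bash
python3 - <<'E'
from h import *
c=vision.camera_info('wrist');im=vision.read_camera('wrist');s=env.get_state();print(s['eef_pos'],s['tcp_rot'],s['wrist_force'],s['clock'])
cv2.imwrite('pics/w4.png',im)
E
```

```text
[ 0.46014611 -0.07285255  0.02769309] [-3.14140878e+00  2.69659780e-02  1.67521545e-04] [ 0.65953566  0.33493457 -0.06030988] 7.85
```

View pics/w4.png

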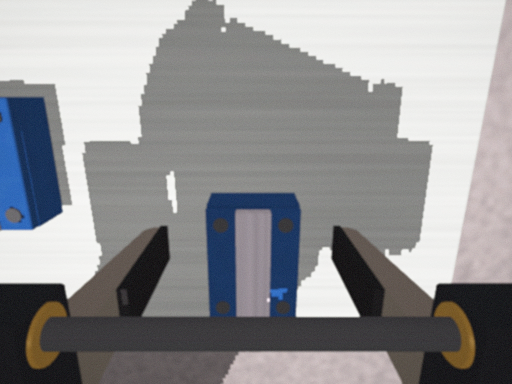

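Emit:
play_rows --commands '[{"gripper":-1,"translation":[0,0,0.002],"twist":0},{"gripper":-1,"translation":[0,0,0.002],"twist":0},{"gripper":-1,"translation":[0,0,0.002],"twist":0},{"gripper":-1,"translation":[0,0,0.002],"twist":0},{"gripper":-1,"translation":[0,0,0.002],"twist":0},{"gripper":-1,"translation":[0,0,0.002],"twist":0},{"gripper":-1,"translation":[0,0,0.002],"twist":0},{"gripper":-1,"translation":[0,0,-0.001],"twist":0},{"gripper":-1,"translation":[0,0,-0.001],"twist":0}]' --grip_force 12

```text
clock: 8.98
eef_pos: [0.4602, -0.0731, 0.0267]
tcp_rot: [3.141, -0.027, -0.0]
wrist_force: [-2.7, -2.6, 4.1]
finger_gap: 0.0439
```

Emit:
play_rows --commands '[{"gripper":-1,"translation":[0.005,0,0],"twist":0},{"gripper":-1,"translation":[0.01,0,0],"twist":0},{"gripper":-1,"translation":[0.015,0,0],"twist":0}]'

```text
clock: 9.35
eef_pos: [0.4723, -0.0717, 0.0255]
tcp_rot: [-3.139, 0.027, 0.011]
wrist_force: [-8.6, 0.1, 5.8]
finger_gap: 0.044
```

Emit:
play_rows --commands '[{"gripper":-1,"translation":[0.005,0,0],"twist":0},{"gripper":-1,"translation":[0.01,0,0],"twist":0}]'

```text
clock: 9.6
eef_pos: [0.4822, -0.0716, 0.0254]
tcp_rot: [-3.139, 0.026, 0.011]
wrist_force: [-9.1, 0.3, 5.1]
finger_gap: 0.044
```

Emit:
play_rows --commands '[{"gripper":-1,"translation":[0.005,0,0],"twist":0},{"gripper":-1,"translation":[0.01,0,0],"twist":0}]'

```text
clock: 9.85
eef_pos: [0.4922, -0.0716, 0.0254]
tcp_rot: [-3.139, 0.026, 0.011]
wrist_force: [-7.9, -0.1, 5.8]
finger_gap: 0.0441
```

Emit:
play_rows --commands '[{"gripper":-1,"translation":[0.005,-0.001,0],"twist":0},{"gripper":-1,"translation":[0.01,-0.001,0],"twist":0}]'

```text
clock: 10.1
eef_pos: [0.5022, -0.0726, 0.0254]
tcp_rot: [-3.139, 0.026, 0.011]
wrist_force: [-8.4, 0.2, 5.2]
finger_gap: 0.0441
```

Emit:
play_rows --commands '[{"gripper":-1,"translation":[0.012,-0.001,0.001],"twist":0},{"gripper":-1,"translation":[0.025,-0.003,0.001],"twist":0},{"gripper":-1,"translation":[0.04,-0.005,0.001],"twist":0},{"gripper":-1,"translation":[0.055,-0.007,0.001],"twist":0},{"gripper":-1,"translation":[0.07,-0.009,0.001],"twist":0},{"gripper":-1,"translation":[0.085,-0.0095,0.001],"twist":0},{"gripper":-1,"translation":[0.1,-0.0095,0.001],"twist":0},{"gripper":-1,"translation":[0.115,-0.0095,0.001],"twist":0},{"gripper":-1,"translation":[0.125,-0.0095,0.001],"twist":0},{"gripper":-1,"translation":[0.13,-0.0095,0.001],"twist":0}]'

```text
clock: 11.35
eef_pos: [0.6329, -0.0824, 0.0264]
tcp_rot: [-3.139, 0.027, 0.01]
wrist_force: [-7.4, -0.0, 4.4]
finger_gap: 0.0439
```

```bash
python3 - <<'E'
from h import *
import pickle
c=vision.camera_info('wrist');im=vision.read_camera('wrist');s=env.get_state();print(s['eef_pos'],s['tcp_rot'],s['wrist_force'],s['clock'])
pickle.dump((im,c,s['eef_pos']),open('w5.pkl','wb'))
cv2.imwrite('pics/w5.png',im)
E
```

```text
[ 0.63342308 -0.08238624  0.0264865 ] [-3.1394749   0.02672238  0.00867993] [-6.41375584  0.3326952   5.06237693] 11.4
```

View pics/w5.png

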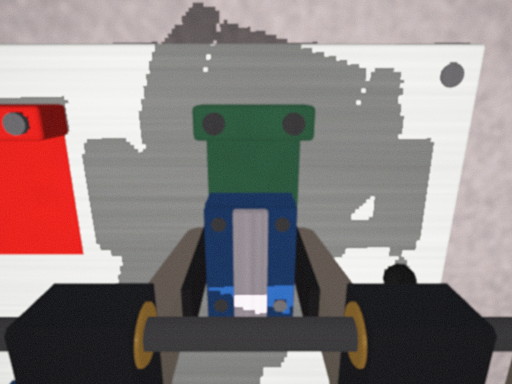

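```bash
python3 - <<'E'
from meas import *
import pickle
im,c,e=pickle.load(open('w5.pkl','rb'));H=hsv(im);print(e,c['origin'])
m=cv2.inRange(H,(60,80,20),(90,255,255)); b=cv2.inRange(H,(100,120,20),(130,255,255))
def edges(row,mask,z,lo=150,hi=350):
    x=np.flatnonzero(mask[row,lo:hi])+lo; p=onplane(c,[(x[0]-.5,row),(x[-1]+.5,row)],z)[:,:2]*1000; return p.round(1).tolist(),(p.mean(0)).round(1)
for r in (145,155,165,175,185): print('lane',r,edges(r,m,.012))
for r in (112,120,128): print('stop',r,edges(r,m,.036))
for r in (205,215,225): print('cap',r,edges(r,b,.047-.003))
x=[(np.flatnonzero(m[:,u]).min()-.5) for u in (205,250,300)];print('stop back top',onplane(c,[(u,v) for u,v in zip((205,250,300),x)],.036)[:,:2].round(4))
x=[(np.flatnonzero(b[:,u]).min()-.5) for u in (212,222,285,292)];print('cap front',x,onplane(c,[(u,v) for u,v in zip((212,222,285,292),x)],.044)[:,:2].round(4))
print('stem',onplane(c,(400,272),.054))
E
```

```text
[ 0.63342308 -0.08238624  0.0264865 ] [ 0.71359514 -0.08326337  0.18901879]
lane 145 ([[687.9, -58.9], [687.1, -108.4]], array([687.5, -83.6]))
lane 155 ([[682.4, -59.1], [681.7, -108.5]], array([682.1, -83.8]))
lane 165 ([[676.9, -58.8], [676.1, -108.1]], array([676.5, -83.5]))
lane 175 ([[671.3, -59.1], [670.5, -108.3]], array([670.9, -83.7]))
lane 185 ([[665.6, -58.8], [664.8, -108.4]], array([665.2, -83.6]))
stop 112 ([[706.4, -56.6], [705.5, -111.4]], array([706., -84.]))
stop 120 ([[702.9, -56.9], [702.0, -111.5]], array([702.4, -84.2]))
stop 128 ([[699.3, -56.6], [698.4, -111.2]], array([698.8, -83.9]))
cap 205 ([[664.6, -61.3], [664.0, -103.2]], array([664.3, -82.2]))
cap 215 ([[659.7, -60.5], [659.0, -103.3]], array([659.3, -81.9]))
cap 225 ([[654.6, -60.3], [654.0, -103.4]], array([654.3, -81.8]))
stop back top [[ 0.7096 -0.0625]
 [ 0.7093 -0.0827]
 [ 0.7089 -0.1052]]
cap front [np.float64(192.5), np.float64(192.5), np.float64(192.5), np.float64(196.5)] [[ 0.6706 -0.0646]
 [ 0.6706 -0.0692]
 [ 0.6701 -0.0982]
 [ 0.6681 -0.1015]]
stem [[ 0.63404687 -0.15065187  0.054     ]]
```

Emit:
play_rows --commands '[{"gripper":-1,"translation":[0.006,-0.002,0.001],"twist":0},{"gripper":-1,"translation":[0.012,-0.002,0.001],"twist":0},{"gripper":-1,"translation":[0.018,-0.002,0.001],"twist":0}]'

```text
clock: 11.78
eef_pos: [0.6507, -0.0843, 0.0273]
tcp_rot: [-3.139, 0.027, 0.01]
wrist_force: [-6.1, 0.1, 4.2]
finger_gap: 0.0438
```

Emit:
play_rows --commands '[{"gripper":-1,"translation":[0.002,0,0],"twist":0},{"gripper":-1,"translation":[0.004,0,0],"twist":0}]'

```text
clock: 12.02
eef_pos: [0.6546, -0.0843, 0.0272]
tcp_rot: [-3.139, 0.027, 0.01]
wrist_force: [-6.9, 0.2, 3.6]
finger_gap: 0.0439
```

Emit:
play_rows --commands '[{"gripper":-1,"translation":[0.002,0,0],"twist":0},{"gripper":-1,"translation":[0.003,0,0],"twist":0}]'

```text
clock: 12.28
eef_pos: [0.6576, -0.0843, 0.0272]
tcp_rot: [-3.139, 0.027, 0.01]
wrist_force: [-6.7, 0.5, 3.6]
finger_gap: 0.0439
```

Emit:
play_rows --commands '[{"gripper":-1,"translation":[0.001,0,0],"twist":0},{"gripper":-1,"translation":[0.002,0,0],"twist":0}]'

```text
clock: 12.52
eef_pos: [0.6595, -0.0844, 0.0273]
tcp_rot: [-3.139, 0.027, 0.01]
wrist_force: [-6.4, 0.0, 4.0]
finger_gap: 0.0439
```

Emit:
play_rows --commands '[{"gripper":-1,"translation":[0.001,0,0],"twist":0},{"gripper":-1,"translation":[0.002,0,0],"twist":0}]'

```text
clock: 12.78
eef_pos: [0.6615, -0.0843, 0.0272]
tcp_rot: [-3.139, 0.027, 0.01]
wrist_force: [-7.0, 0.5, 3.6]
finger_gap: 0.0439
```

Emit:
play_rows --commands '[{"gripper":-1,"translation":[0.001,0,0],"twist":0},{"gripper":-1,"translation":[0.002,0,0],"twist":0}]'

```text
clock: 13.02
eef_pos: [0.6629, -0.0843, 0.0271]
tcp_rot: [-3.139, 0.027, 0.013]
wrist_force: [-10.8, 0.2, 6.1]
finger_gap: 0.0437
```

Emit:
play_rows --commands '[{"gripper":-1,"translation":[0.001,0,0],"twist":0},{"gripper":-1,"translation":[0.002,0,0],"twist":0}]'

```text
clock: 13.28
eef_pos: [0.6634, -0.0843, 0.0268]
tcp_rot: [-3.139, 0.026, 0.019]
wrist_force: [-14.9, -0.3, 7.7]
finger_gap: 0.0439
```

```bash
cat > snap.py <<'E'
import sys,pickle
from meas import *
n=sys.argv[1]
c=vision.camera_info('wrist');im=vision.read_camera('wrist');s=env.get_state();print(s['eef_pos'],s['tcp_rot'],s['wrist_force'],s['clock'])
pickle.dump((im,c,s['eef_pos']),open(n+'.pkl','wb'));cv2.imwrite(f'pics/{n}.png',im)
E
python3 snap.py w6; python3 - <<'E'
from meas import *
import pickle
im,c,e=pickle.load(open('w6.pkl','rb'));H=hsv(im)
m=cv2.inRange(H,(60,80,20),(90,255,255)); b=cv2.inRange(H,(100,120,20),(130,255,255))
def edges(row,mask,z,lo=150,hi=350):
    x=np.flatnonzero(mask[row,lo:hi])+lo
    if len(x)<2: return
    p=onplane(c,[(x[0]-.5,row),(x[-1]+.5,row)],z)[:,:2]*1000; return p.round(1).tolist(),(p.mean(0)).round(1)
for r in range(165,191,5): print('stop',r,edges(r,m,.036))
for r in (205,215,225): print('cap',r,edges(r,b,.047-.003))
E
```

```text
[ 0.66340553 -0.08430361  0.02685694] [-3.13906539  0.02624679  0.0189656 ] [-14.36174861  -0.69575805   8.59298439] 13.325
stop 165 ([[712.4, -60.2], [711.7, -108.6]], array([712. , -84.4]))
stop 170 ([[710.0, -58.2], [709.2, -110.1]], array([709.6, -84.1]))
stop 175 ([[707.6, -56.6], [706.7, -111.6]], array([707.2, -84.1]))
stop 180 ([[705.1, -56.9], [704.3, -111.7]], array([704.7, -84.3]))
stop 185 ([[702.6, -56.7], [701.8, -111.3]], array([702.2, -84. ]))
stop 190 ([[700.1, -56.6], [699.3, -111.4]], array([699.7, -84. ]))
cap 205 ([[695.1, -63.2], [694.4, -104.7]], array([694.8, -83.9]))
cap 215 ([[690.1, -62.4], [689.5, -105.3]], array([689.8, -83.9]))
cap 225 ([[685.0, -62.2], [684.4, -105.4]], array([684.7, -83.8]))
```

View pics/w6.png

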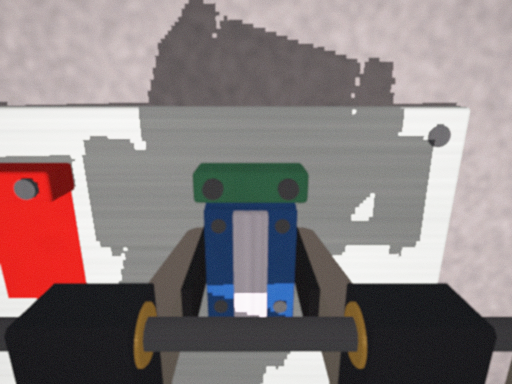

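Emit:
play_rows --commands '[{"gripper":-1,"translation":[-0.001,0,0.001],"twist":0},{"gripper":-1,"translation":[-0.002,0,0.001],"twist":0},{"gripper":0.4,"translation":[-0.002,0,0.001],"twist":0},{"gripper":0.4,"translation":[-0.002,0,0.001],"twist":0},{"gripper":0.4,"translation":[-0.002,0,0.001],"twist":0},{"gripper":0.4,"translation":[-0.002,0,0.03],"twist":0},{"gripper":0.4,"translation":[-0.002,0,0.08],"twist":0}]'

```text
clock: 14.2
eef_pos: [0.6644, -0.0847, 0.107]
tcp_rot: [-3.14, 0.027, 0.007]
wrist_force: [-0.2, 0.0, 0.3]
finger_gap: 0.0643
```

```bash
python3 snap.py w7
```

```text
[ 0.6698218  -0.08624039  0.11719803] [ 3.13874065 -0.02670681  0.01529324] [ 4.2775778  -1.06858433  5.03583673] 14.25
```

View pics/w7.png

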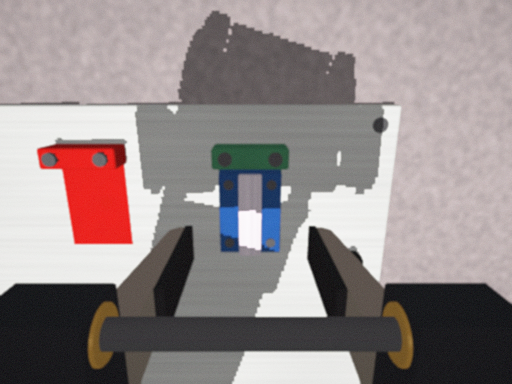

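Emit:
play_rows --commands '[{"gripper":0.4,"translation":[-0.02,0.025,0],"twist":0},{"gripper":0.4,"translation":[-0.05,0.06,0],"twist":0},{"gripper":0.4,"translation":[-0.08,0.1,0],"twist":0},{"gripper":0.4,"translation":[-0.11,0.14,0],"twist":0},{"gripper":1,"translation":[-0.14,0.18,0],"twist":0},{"gripper":1,"translation":[-0.17,0.215,0],"twist":0},{"gripper":1,"translation":[-0.195,0.245,0],"twist":0},{"gripper":1,"translation":[-0.205,0.253,-0.02],"twist":0},{"gripper":1,"translation":[-0.205,0.253,-0.04],"twist":0},{"gripper":1,"translation":[-0.205,0.253,-0.045],"twist":0}]'

```text
clock: 15.5
eef_pos: [0.4603, 0.1678, 0.0627]
tcp_rot: [3.141, -0.027, -0.003]
wrist_force: [0.2, 0.4, -0.3]
finger_gap: 0.0919
```

```bash
python3 snap.py w8
```

```text
[0.46056375 0.16761781 0.06275272] [ 3.14142115e+00 -2.70792445e-02 -2.12653212e-03] [-0.29779099 -0.94076434  0.1136015 ] 15.55
```

View pics/w8.png

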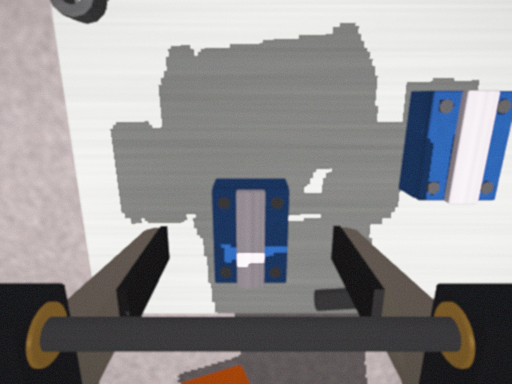

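Emit:
play_rows --commands '[{"gripper":1,"translation":[0,0,-0.018],"twist":0},{"gripper":1,"translation":[0,0,-0.03],"twist":0},{"gripper":-1,"translation":[0,0,-0.033],"twist":0},{"gripper":-1,"translation":[0,0,-0.033],"twist":0},{"gripper":-1,"translation":[0,0,-0.033],"twist":0},{"gripper":-1,"translation":[0,0,-0.033],"twist":0},{"gripper":-1,"translation":[0,0,-0.033],"twist":0},{"gripper":-1,"translation":[0,0,-0.033],"twist":0},{"gripper":-1,"translation":[0,0,-0.036],"twist":0},{"gripper":-1,"translation":[0,0,-0.036],"twist":0}]' --grip_force 12

```text
clock: 16.8
eef_pos: [0.4615, 0.1677, 0.0278]
tcp_rot: [-3.141, 0.027, -0.001]
wrist_force: [-0.0, -0.5, 4.7]
finger_gap: 0.0441
```

Emit:
play_rows --commands '[{"gripper":-1,"translation":[0.005,0,0],"twist":0},{"gripper":-1,"translation":[0.01,0,0],"twist":0},{"gripper":-1,"translation":[0.015,0,0],"twist":0}]'

```text
clock: 17.18
eef_pos: [0.4766, 0.1676, 0.0277]
tcp_rot: [-3.141, 0.027, -0.0]
wrist_force: [-1.3, 0.2, 3.7]
finger_gap: 0.0437
```

Emit:
play_rows --commands '[{"gripper":-1,"translation":[0.005,0,0],"twist":0},{"gripper":-1,"translation":[0.01,0,0],"twist":0}]'

```text
clock: 17.42
eef_pos: [0.4865, 0.1676, 0.0276]
tcp_rot: [-3.141, 0.027, 0.0]
wrist_force: [-1.4, 0.5, 4.3]
finger_gap: 0.0439
```

Emit:
play_rows --commands '[{"gripper":-1,"translation":[0.005,0,0],"twist":0},{"gripper":-1,"translation":[0.01,0,0],"twist":0}]'

```text
clock: 17.68
eef_pos: [0.4965, 0.1676, 0.0276]
tcp_rot: [-3.141, 0.027, -0.0]
wrist_force: [-1.2, 0.7, 4.6]
finger_gap: 0.0439
```

Emit:
play_rows --commands '[{"gripper":-1,"translation":[0.005,0,0],"twist":0},{"gripper":-1,"translation":[0.01,0,0],"twist":0}]'

```text
clock: 17.92
eef_pos: [0.5064, 0.1676, 0.0276]
tcp_rot: [-3.141, 0.027, 0.0]
wrist_force: [-1.8, -0.1, 4.5]
finger_gap: 0.0439
```

Emit:
play_rows --commands '[{"gripper":-1,"translation":[0.015,0,0.001],"twist":0},{"gripper":-1,"translation":[0.035,0,0.001],"twist":0},{"gripper":-1,"translation":[0.055,0,0.001],"twist":0},{"gripper":-1,"translation":[0.075,0,0.001],"twist":0},{"gripper":-1,"translation":[0.09,0,0.001],"twist":0},{"gripper":-1,"translation":[0.094,-0.01,0.001],"twist":0},{"gripper":-1,"translation":[0.094,-0.025,0.001],"twist":0},{"gripper":-1,"translation":[0.094,-0.045,0.001],"twist":0},{"gripper":-1,"translation":[0.094,-0.065,0.001],"twist":0}]'

```text
clock: 19.05
eef_pos: [0.5997, 0.1009, 0.0286]
tcp_rot: [3.141, -0.028, -0.0]
wrist_force: [0.5, 0.6, 4.4]
finger_gap: 0.0437
```

Emit:
play_rows --commands '[{"gripper":-1,"translation":[0,-0.02,0],"twist":0},{"gripper":-1,"translation":[0,-0.04,0],"twist":0},{"gripper":-1,"translation":[0,-0.053,0],"twist":0},{"gripper":-1,"translation":[0.005,-0.06,0],"twist":0},{"gripper":-1,"translation":[0.015,-0.061,0],"twist":0},{"gripper":-1,"translation":[0.03,-0.061,0],"twist":0},{"gripper":-1,"translation":[0.035,-0.061,0],"twist":0}]'

```text
clock: 19.92
eef_pos: [0.6362, 0.042, 0.0287]
tcp_rot: [3.141, -0.026, 0.001]
wrist_force: [-0.9, -0.5, 4.1]
finger_gap: 0.0439
```

```bash
cat > ed.py <<'E'
import sys,pickle
from meas import *
n,col=sys.argv[1:3]; zc=float(sys.argv[3]) if len(sys.argv)>3 else .044
im,c,e=pickle.load(open(n+'.pkl','rb'));H=hsv(im)
m=cv2.inRange(H,*dict(red=((0,150,30),(8,255,255)),yellow=((18,120,40),(34,255,255)),green=((60,80,20),(90,255,255)))[col]); b=cv2.inRange(H,(100,120,20),(130,255,255))
def edges(row,mask,z,lo=150,hi=350):
    x=np.flatnonzero(mask[row,lo:hi])+lo
    if len(x)<2: return
    p=onplane(c,[(x[0]-.5,row),(x[-1]+.5,row)],z)[:,:2]*1000; return (x[0],x[-1]),p.round(1).tolist(),(p.mean(0)).round(1)
print('(lane z=.012 | stop z=.036)')
for r in range(100,200,10): 
    q=edges(r,m,.012)
    if q: print(r,q[0],'lane',q[2],'stop',edges(r,m,.036)[2], 'w',round(q[1][0][1]-q[1][1][1],1))
for r in (205,215,225): print('cap',r,edges(r,b,zc))
E
python3 snap.py w9; python3 ed.py w9 red
```

```text
[0.63638116 0.04197568 0.02864633] [ 3.14143462e+00 -2.60482200e-02  1.76047262e-03] [1.39334428 0.68649828 3.51764815] 19.975
(lane z=.012 | stop z=.036)
110 (np.int64(194), np.int64(310)) lane [709.   40.7] stop [709.9  40.8] w 62.0
120 (np.int64(193), np.int64(311)) lane [703.8  40.8] stop [705.4  40.9] w 63.7
130 (np.int64(194), np.int64(310)) lane [698.5  40.9] stop [700.8  40.9] w 63.1
140 (np.int64(196), np.int64(308)) lane [693.2  40.9] stop [696.2  41. ] w 61.5
150 (np.int64(207), np.int64(296)) lane [687.7  41.3] stop [691.4  41.3] w 49.4
160 (np.int64(209), np.int64(296)) lane [682.1  40.8] stop [686.6  40.9] w 48.7
170 (np.int64(208), np.int64(296)) lane [676.5  41.2] stop [681.7  41.2] w 49.7
180 (np.int64(208), np.int64(295)) lane [670.7  41.5] stop [676.7  41.5] w 49.5
190 (np.int64(208), np.int64(295)) lane [664.9  41.6] stop [671.7  41.6] w 50.0
cap 205 ((np.int64(207), np.int64(294)), [[666.9, 63.0], [666.2, 21.4]], array([666.6,  42.2]))
cap 215 ((np.int64(205), np.int64(295)), [[661.9, 64.2], [661.2, 20.8]], array([661.5,  42.5]))
cap 225 ((np.int64(205), np.int64(295)), [[656.8, 64.5], [656.1, 20.7]], array([656.4,  42.6]))
```

View pics/w9.png

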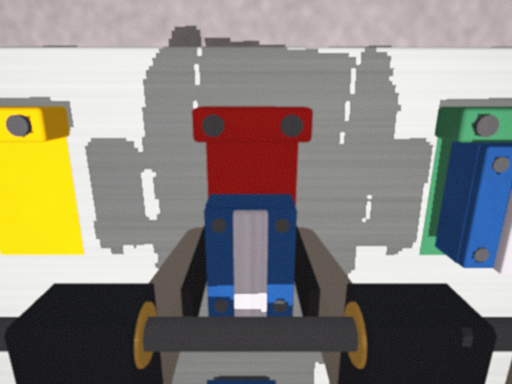

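Emit:
play_rows --commands '[{"gripper":-1,"translation":[0.006,-0.001,0],"twist":0},{"gripper":-1,"translation":[0.013,-0.0013,0],"twist":0},{"gripper":-1,"translation":[0.018,-0.0013,0],"twist":0},{"gripper":-1,"translation":[0.021,-0.0013,0],"twist":0}]'

```text
clock: 20.48
eef_pos: [0.6564, 0.0403, 0.0286]
tcp_rot: [3.141, -0.027, -0.0]
wrist_force: [-1.0, -0.2, 3.9]
finger_gap: 0.044
```

Emit:
play_rows --commands '[{"gripper":-1,"translation":[0.0015,0,0],"twist":0},{"gripper":-1,"translation":[0.003,0,0],"twist":0}]'

```text
clock: 20.72
eef_pos: [0.6591, 0.0404, 0.0286]
tcp_rot: [-3.141, 0.027, 0.0]
wrist_force: [-1.2, -0.3, 3.7]
finger_gap: 0.0439
```

Emit:
play_rows --commands '[{"gripper":-1,"translation":[0.001,0,0],"twist":0},{"gripper":-1,"translation":[0.002,0,0],"twist":0}]'

```text
clock: 20.98
eef_pos: [0.6611, 0.0404, 0.0286]
tcp_rot: [-3.141, 0.027, 0.0]
wrist_force: [-1.0, -0.4, 2.7]
finger_gap: 0.0435
```

Emit:
play_rows --commands '[{"gripper":-1,"translation":[0.001,0,0],"twist":0},{"gripper":-1,"translation":[0.002,0,0],"twist":0}]'

```text
clock: 21.22
eef_pos: [0.6631, 0.0403, 0.0286]
tcp_rot: [-3.141, 0.027, 0.0]
wrist_force: [-1.0, -0.3, 2.7]
finger_gap: 0.0441
```

Emit:
play_rows --commands '[{"gripper":-1,"translation":[0.001,0,0],"twist":0},{"gripper":-1,"translation":[0.002,0,0],"twist":0}]'

```text
clock: 21.48
eef_pos: [0.6651, 0.0403, 0.0286]
tcp_rot: [3.141, -0.027, -0.0]
wrist_force: [-1.1, -0.2, 3.8]
finger_gap: 0.0441
```

Emit:
play_rows --commands '[{"gripper":-1,"translation":[0.001,0,0],"twist":0},{"gripper":-1,"translation":[0.002,0,0],"twist":0}]'

```text
clock: 21.72
eef_pos: [0.6662, 0.0403, 0.0285]
tcp_rot: [3.141, -0.027, -0.004]
wrist_force: [-7.1, 0.3, 7.4]
finger_gap: 0.0437
```

Contact at x ≈ 0.666. One small further push, then check.

Emit:
play_rows --commands '[{"gripper":-1,"translation":[0.001,0,0],"twist":0},{"gripper":-1,"translation":[0.001,0,0],"twist":0}]'

```text
clock: 21.98
eef_pos: [0.6662, 0.0404, 0.0283]
tcp_rot: [3.141, -0.027, -0.008]
wrist_force: [-6.9, -0.7, 8.6]
finger_gap: 0.0438
```

```bash
python3 snap.py w10; python3 ed.py w10 red
```

```text
[0.66623198 0.04035841 0.02834163] [ 3.14138207 -0.02662018 -0.00761388] [-6.70923107 -1.08594834  8.20151917] 22.025
(lane z=.012 | stop z=.036)
170 (np.int64(196), np.int64(302)) lane [706.6  41.2] stop [712.  41.] w 59.6
180 (np.int64(194), np.int64(305)) lane [700.9  41. ] stop [707.   40.9] w 62.9
190 (np.int64(194), np.int64(304)) lane [695.1  41.4] stop [702.   41.2] w 62.8
cap 205 ((np.int64(207), np.int64(294)), [[697.2, 61.3], [696.6, 19.8]], array([696.9,  40.5]))
cap 215 ((np.int64(205), np.int64(295)), [[692.2, 62.5], [691.5, 19.2]], array([691.9,  40.9]))
cap 225 ((np.int64(205), np.int64(295)), [[687.1, 62.8], [686.4, 19.1]], array([686.8,  40.9]))
```

View pics/w10.png

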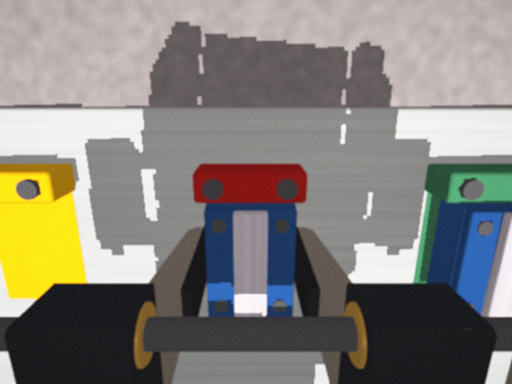

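Emit:
play_rows --commands '[{"gripper":-1,"translation":[-0.001,0,0.001],"twist":0},{"gripper":-1,"translation":[-0.0015,0,0.001],"twist":0},{"gripper":0.4,"translation":[-0.0015,0,0.001],"twist":0},{"gripper":0.4,"translation":[-0.0015,0,0.001],"twist":0},{"gripper":0.4,"translation":[-0.0015,0,0.001],"twist":0},{"gripper":0.4,"translation":[-0.0015,0,0.001],"twist":0},{"gripper":0.4,"translation":[-0.0015,0,0.03],"twist":0},{"gripper":0.4,"translation":[-0.0015,0,0.08],"twist":0},{"gripper":0.4,"translation":[-0.0015,0,0.08],"twist":0}]'

```text
clock: 23.15
eef_pos: [0.6703, 0.04, 0.1143]
tcp_rot: [3.14, -0.027, 0.016]
wrist_force: [0.6, 0.1, -0.4]
finger_gap: 0.0644
```

```bash
python3 snap.py w11
```

```text
[0.66845976 0.0401623  0.11136296] [ 3.14090151 -0.02695412  0.00832569] [ 0.10487905  0.33755731 -0.99741696] 23.2
```

View pics/w11.png

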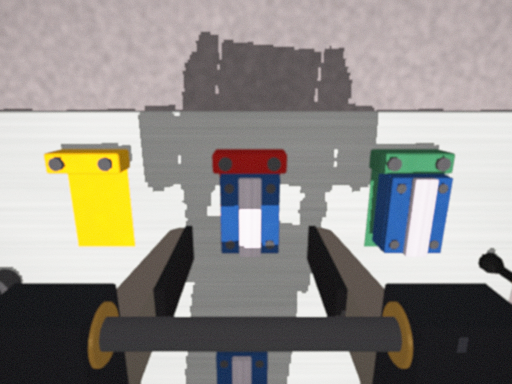

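Emit:
play_rows --commands '[{"gripper":0.4,"translation":[-0.03,0.002,0],"twist":0},{"gripper":0.4,"translation":[-0.07,0.006,0],"twist":0},{"gripper":0.4,"translation":[-0.11,0.01,0],"twist":0},{"gripper":1,"translation":[-0.145,0.01,0],"twist":0},{"gripper":1,"translation":[-0.154,0.01,-0.02],"twist":0},{"gripper":1,"translation":[-0.154,0.01,-0.045],"twist":0},{"gripper":1,"translation":[-0.154,0.01,-0.045],"twist":0},{"gripper":1,"translation":[-0.154,0.01,-0.045],"twist":0}]'

```text
clock: 24.2
eef_pos: [0.5127, 0.0503, 0.0637]
tcp_rot: [-3.141, 0.027, 0.0]
wrist_force: [0.8, 0.3, -0.5]
finger_gap: 0.0914
```

```bash
python3 snap.py w12
```

```text
[0.51319621 0.05025662 0.06422028] [ 3.14137331e+00 -2.70613798e-02  1.46651018e-03] [0.94147931 1.02557177 0.4787987 ] 24.25
```

View pics/w12.png

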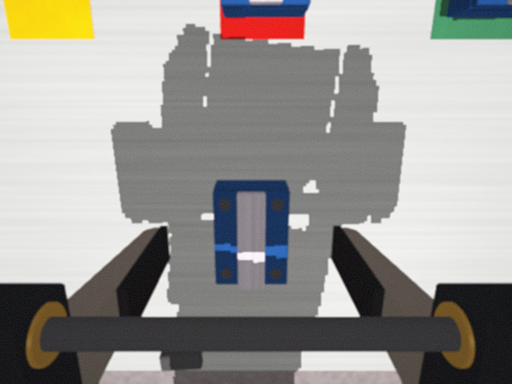

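Emit:
play_rows --commands '[{"gripper":1,"translation":[0,0,-0.018],"twist":0},{"gripper":1,"translation":[0,0,-0.03],"twist":0},{"gripper":-1,"translation":[0,0,-0.034],"twist":0},{"gripper":-1,"translation":[0,0,-0.034],"twist":0},{"gripper":-1,"translation":[0,0,-0.034],"twist":0},{"gripper":-1,"translation":[0,0,-0.034],"twist":0},{"gripper":-1,"translation":[0,0,-0.034],"twist":0},{"gripper":-1,"translation":[0,0,-0.034],"twist":0},{"gripper":-1,"translation":[0,0,-0.036],"twist":0},{"gripper":-1,"translation":[0,0,-0.036],"twist":0}]' --grip_force 12

```text
clock: 25.5
eef_pos: [0.5128, 0.0502, 0.0278]
tcp_rot: [3.141, -0.027, 0.001]
wrist_force: [-1.4, -1.6, 2.2]
finger_gap: 0.0439
```

Emit:
play_rows --commands '[{"gripper":-1,"translation":[0.005,0,0],"twist":0},{"gripper":-1,"translation":[0.015,0.005,0],"twist":0},{"gripper":-1,"translation":[0.025,0.015,0],"twist":0},{"gripper":-1,"translation":[0.035,0.027,0],"twist":0},{"gripper":-1,"translation":[0.045,0.04,0],"twist":0},{"gripper":-1,"translation":[0.05,0.055,0],"twist":0},{"gripper":-1,"translation":[0.055,0.07,0],"twist":0},{"gripper":-1,"translation":[0.06,0.085,0],"twist":0},{"gripper":-1,"translation":[0.065,0.1,0],"twist":0},{"gripper":-1,"translation":[0.07,0.11,0],"twist":0}]'

```text
clock: 26.75
eef_pos: [0.5826, 0.1615, 0.0276]
tcp_rot: [-3.141, 0.026, 0.001]
wrist_force: [-1.6, -3.5, 3.1]
finger_gap: 0.0438
```

Emit:
play_rows --commands '[{"gripper":-1,"translation":[0.008,0.004,0],"twist":0},{"gripper":-1,"translation":[0.02,0.006,0],"twist":0},{"gripper":-1,"translation":[0.035,0.006,0],"twist":0},{"gripper":-1,"translation":[0.047,0.006,0],"twist":0},{"gripper":-1,"translation":[0.052,0.006,0],"twist":0}]'

```text
clock: 27.38
eef_pos: [0.635, 0.1664, 0.0275]
tcp_rot: [-3.141, 0.028, 0.001]
wrist_force: [-4.2, 0.9, 3.9]
finger_gap: 0.0439
```

```bash
python3 snap.py w13; python3 ed.py w13 yellow
```

```text
[0.6354135  0.16640109 0.02755063] [-3.14097320e+00  2.77677225e-02 -5.76106682e-04] [-0.77760443  0.8895888   3.24886878] 27.425
(lane z=.012 | stop z=.036)
100 (np.int64(194), np.int64(307)) lane [713.  165.8] stop [713.2 165.8] w 59.6
110 (np.int64(190), np.int64(311)) lane [707.9 165.9] stop [708.8 165.9] w 64.2
120 (np.int64(191), np.int64(310)) lane [702.8 166. ] stop [704.4 166. ] w 63.8
130 (np.int64(191), np.int64(310)) lane [697.5 166.1] stop [699.8 166. ] w 64.3
140 (np.int64(205), np.int64(297)) lane [692.2 165.9] stop [695.2 165.9] w 50.2
150 (np.int64(205), np.int64(296)) lane [686.8 166.3] stop [690.5 166.2] w 50.1
160 (np.int64(205), np.int64(296)) lane [681.2 166.3] stop [685.7 166.3] w 50.5
170 (np.int64(206), np.int64(295)) lane [675.6 166.4] stop [680.9 166.3] w 49.9
180 (np.int64(206), np.int64(295)) lane [669.9 166.5] stop [675.9 166.4] w 50.3
190 (np.int64(206), np.int64(295)) lane [664.1 166.6] stop [670.9 166.5] w 50.8
cap 205 ((np.int64(207), np.int64(293)), [[666.2, 187.2], [665.5, 146.4]], array([665.9, 166.8]))
cap 215 ((np.int64(205), np.int64(295)), [[661.2, 188.5], [660.5, 145.4]], array([660.9, 166.9]))
cap 225 ((np.int64(205), np.int64(295)), [[656.2, 188.7], [655.4, 145.3]], array([655.8, 167. ]))
```

View pics/w13.png

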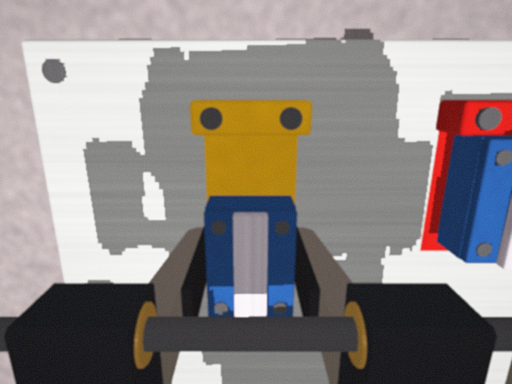

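Emit:
play_rows --commands '[{"gripper":-1,"translation":[0.007,-0.0007,0],"twist":0},{"gripper":-1,"translation":[0.015,-0.0007,0],"twist":0},{"gripper":-1,"translation":[0.021,-0.0007,0],"twist":0},{"gripper":-1,"translation":[0.025,-0.0007,0],"twist":0}]'

```text
clock: 27.92
eef_pos: [0.66, 0.1656, 0.0276]
tcp_rot: [3.141, -0.027, -0.0]
wrist_force: [-3.7, -0.1, 3.1]
finger_gap: 0.0437
```

Emit:
play_rows --commands '[{"gripper":-1,"translation":[0.0015,0,0],"twist":0},{"gripper":-1,"translation":[0.003,0,0],"twist":0}]'

```text
clock: 28.18
eef_pos: [0.6625, 0.1656, 0.0275]
tcp_rot: [3.141, -0.027, -0.001]
wrist_force: [-3.3, -0.3, 3.2]
finger_gap: 0.0441
```

Emit:
play_rows --commands '[{"gripper":-1,"translation":[0.001,0,0],"twist":0},{"gripper":-1,"translation":[0.002,0,0],"twist":0}]'

```text
clock: 28.42
eef_pos: [0.6646, 0.1656, 0.0276]
tcp_rot: [-3.141, 0.027, 0.0]
wrist_force: [-3.6, 0.5, 3.4]
finger_gap: 0.0441
```

Emit:
play_rows --commands '[{"gripper":-1,"translation":[0.001,0,0],"twist":0},{"gripper":-1,"translation":[0.002,0,0],"twist":0}]'

```text
clock: 28.68
eef_pos: [0.6666, 0.1657, 0.0276]
tcp_rot: [-3.141, 0.027, 0.0]
wrist_force: [-3.7, -0.3, 3.7]
finger_gap: 0.0439
```

Emit:
play_rows --commands '[{"gripper":-1,"translation":[0.001,0,0],"twist":0},{"gripper":-1,"translation":[0.002,0,0],"twist":0}]'

```text
clock: 28.92
eef_pos: [0.6687, 0.1657, 0.0276]
tcp_rot: [-3.141, 0.027, -0.0]
wrist_force: [-3.6, 0.8, 3.1]
finger_gap: 0.0441
```

Emit:
play_rows --commands '[{"gripper":-1,"translation":[0.001,0,0],"twist":0},{"gripper":-1,"translation":[0.0015,0,0],"twist":0}]'

```text
clock: 29.18
eef_pos: [0.669, 0.1657, 0.0275]
tcp_rot: [3.141, -0.027, -0.005]
wrist_force: [-8.7, 0.3, 6.4]
finger_gap: 0.0436
```

Emit:
play_rows --commands '[{"gripper":-1,"translation":[0.001,0,0],"twist":0},{"gripper":-1,"translation":[0.001,0,0],"twist":0}]'

```text
clock: 29.42
eef_pos: [0.6691, 0.1657, 0.0273]
tcp_rot: [3.141, -0.027, -0.008]
wrist_force: [-10.7, -1.5, 7.3]
finger_gap: 0.0439
```

```bash
python3 snap.py w14; python3 ed.py w14 yellow
```

```text
[0.66907955 0.16566144 0.02728421] [ 3.14099547 -0.02660534 -0.00808134] [-10.33432428  -0.60517558   7.85116883] 29.475
(lane z=.012 | stop z=.036)
170 (np.int64(197), np.int64(303)) lane [709.7 165.9] stop [715.1 165.8] w 59.2
180 (np.int64(193), np.int64(307)) lane [704. 166.] stop [710.1 165.9] w 64.2
190 (np.int64(194), np.int64(307)) lane [698.2 165.8] stop [705.1 165.7] w 64.2
cap 205 None
cap 215 ((np.int64(205), np.int64(295)), [[695.5, 187.7], [694.8, 144.7]], array([695.1, 166.2]))
cap 225 ((np.int64(205), np.int64(295)), [[690.4, 187.9], [689.7, 144.5]], array([690. , 166.2]))
```

View pics/w14.png

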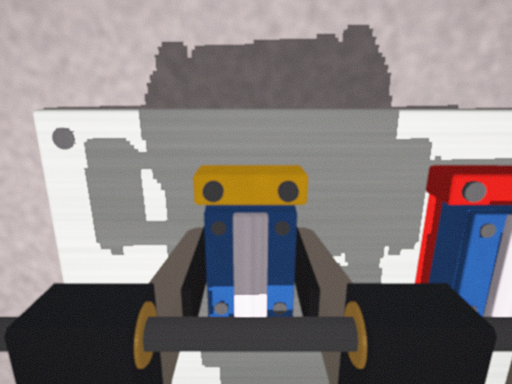

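Emit:
play_rows --commands '[{"gripper":-1,"translation":[-0.001,0,0.001],"twist":0},{"gripper":-1,"translation":[-0.0015,0,0.001],"twist":0},{"gripper":0.4,"translation":[-0.0015,0,0.001],"twist":0},{"gripper":0.4,"translation":[-0.0015,0,0.001],"twist":0},{"gripper":0.4,"translation":[-0.0015,0,0.001],"twist":0},{"gripper":0.4,"translation":[-0.0015,0,0.001],"twist":0},{"gripper":0.4,"translation":[-0.0015,0,0.03],"twist":0},{"gripper":0.4,"translation":[-0.0015,0,0.08],"twist":0},{"gripper":0.4,"translation":[-0.0015,-0.03,0.13],"twist":0},{"gripper":0.4,"translation":[-0.02,-0.08,0.16],"twist":0}]'

```text
clock: 30.72
eef_pos: [0.6529, 0.0857, 0.1913]
tcp_rot: [3.141, -0.023, 0.009]
wrist_force: [0.2, -0.6, 0.2]
finger_gap: 0.0642
```

Emit:
play_rows --commands '[{"gripper":0.4,"translation":[-0.03,-0.04,0.02],"twist":0},{"gripper":0.4,"translation":[-0.06,-0.045,0.03],"twist":0},{"gripper":0.4,"translation":[-0.06,-0.045,0.03],"twist":0},{"gripper":0.4,"translation":[-0.06,-0.045,0.03],"twist":0}]'

```text
clock: 31.22
eef_pos: [0.5916, 0.0409, 0.2174]
tcp_rot: [-3.141, 0.027, -0.001]
wrist_force: [-0.3, 0.1, -0.9]
finger_gap: 0.0645
```

```bash
python3 snap.py w15; python3 - <<'E'
from h import *
import pickle
im,c,e=pickle.load(open('w15.pkl','rb'))
cv2.imwrite('pics/w15b.png',cv2.resize(im,(768,576),interpolation=cv2.INTER_CUBIC))
E
```

```text
[0.59161183 0.04107693 0.21704109] [-3.14128413e+00  2.61967815e-02  3.63938090e-04] [-0.09114195  0.01533364  0.95334079] 31.275
```

View pics/w15b.png

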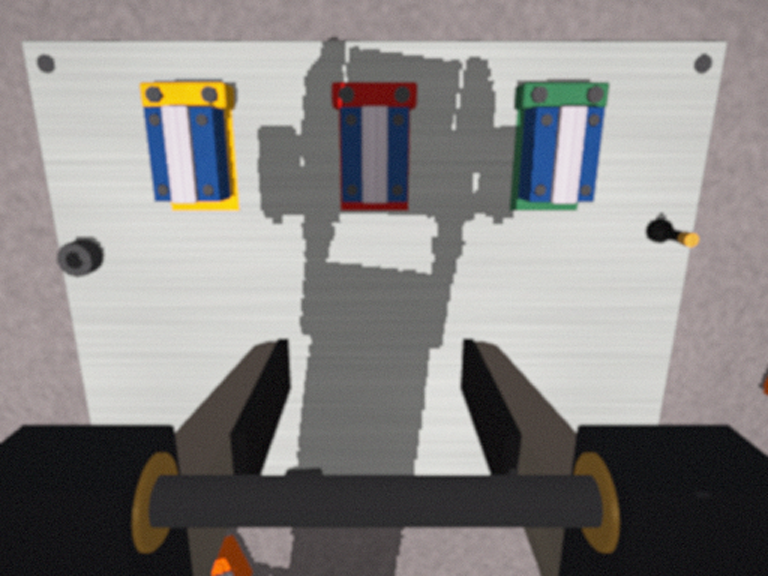

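```bash
python3 - <<'E'
from meas import *
import pickle
im,c,e=pickle.load(open('w15.pkl','rb'));H=hsv(im)
b=cv2.inRange(H,(100,120,20),(130,255,255))
# inner blue->rib transitions per row
for n,lo,hi in (('yellow',95,158),('red',225,275),('green',343,405)):
    A=[];B=[]
    for v in range(80,128,1):
        x=np.flatnonzero(b[v,lo:hi])+lo
        g=np.flatnonzero(np.diff(x)>8)
        if len(g)==1: A.append((x[g[0]]+.5,v));B.append((x[g[0]+1]-.5,v))
    A=onplane(c,A,.053)[:,:2]*1000;B=onplane(c,B,.053)[:,:2]*1000
    k=[np.polyfit(q[:,0],q[:,1],1) for q in (A,B)]
    print(n,len(A),'rib angle',[np.degrees(q[0]).round(2) for q in k],'mid y at 667',np.mean([np.polyval(q,667) for q in k]).round(1))
for v in (34,): 
    L=[(u,np.flatnonzero((H[:60,u,1]<30)&(H[:60,u,2]>150))[0]-.5) for u in list(range(30,200,5))+list(range(340,470,5))]
P=onplane(c,L,.012);k=np.polyfit(P[:,1],P[:,0],1);print('plate far edge angle',np.degrees(-k[0]))
E
```

```text
yellow 48 rib angle [np.float64(-1.96), np.float64(-0.7)] mid y at 667 166.8
red 47 rib angle [np.float64(-0.55), np.float64(-0.54)] mid y at 667 41.5
green 48 rib angle [np.float64(-1.09), np.float64(0.33)] mid y at 667 -83.3
plate far edge angle -0.7003665000562689
```

```bash
python3 - <<'E'
from bench import env
print(env.job_done(), env.get_state()['clock'])
E
```

```text
the job is handed in; nothing more can be done
the job is handed in; nothing more can be done
```

I dragged all three pads over the plate under about 4–5 N of press and slid each into its bay. I handed the job in at about 31 s of the 72 s allowed.

| Pad (start position) | Drag / load | Sole | Bay |
|---|---|---|---|
| +y side | about 0.16 | slick | red |
| middle | about 0.49 | half-worn | yellow |
| −y side | about 0.87 | fresh | green |

- **Order:** I placed the fresh pad in green before feeling the third pad. Its drag was already well above anything the half-worn sole could give.
- **Home:** each pad was pushed until it met its stop, with at most 15 N along the push. At the last look before release, no gap showed between any pad and its stop. The downward force briefly reached about 8.6 N at contact, well under the 25 N limit.
- **Centring:** before release, the pads sat within about 0.5 mm of their lane or stop midlines.
- **Squareness:** the rib directions averaged −1.3° in yellow, −0.5° in red and −0.4° in green, against about −0.7° to −1.0° for the plate. The two rib edges of the yellow and green pads disagreed by 1.3–1.4°, so this check is only good to about 1°.
- **Slip and final state:** during one release move I mistakenly dragged the middle pad about 10 mm further while it was still pressed. That was before its placing and did no harm. At the end the gripper was clear of everything, and the nut and valve stem stood in place. The weight and the orange look-alikes were only partly in view, and I did not touch them.

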